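# Unlock the stop bar of the cutting jig and push it home

## Robot

A 7-joint arm with a two-finger parallel gripper is mounted at the origin on a cart in front of the work surface, level with it; the furniture and walls round the work are solid. World frame = base frame: x ahead of the robot, y to its left, z up, the work surface at z = 0. Lengths are in mm, angles in rad, forces in N, time in s.
With the tool pointing down it reaches from about 400 to 875 mm from the base axis. Payload 4.4 kg.
Tool frame: the origin (TCP) lies where the fingers leave the gripper's body, on its centre line; the fingertips stand 73 mm ahead of it and the grasp point (between the pads) lies 54 mm ahead of it; z points along the fingers, y is the line along which they close (so a half turn about z gives the same grasp; the last joint's range is limited). The gripper opens to 85 mm and grips with 20 to 120 N. Pads are 22 mm wide; open, the fingers measure 114 mm over their backs; the gripper's body (76 mm by 85 mm) begins 54 mm behind the grasp point. The pads swing forward as they close: fully open they stand 13 mm farther back than shut.
Start: joints at [-1.185, 0.628, 0.038, 1.517, -0.027, 0.996, -0.02], TCP at [283.762, 584.804, 303.913] pointing down, gripper open.
Joint ranges: [-3.06, 3.06], [-0.37, 2.12], [-1.25, 1.32], [0.18, 2.47], [-1.1, 4.24], [0.23, 1.98], [-2.94, 2.94]. Speed limits (rad/s): [2.57, 2.57, 3.14, 3.14, 3.14, 3.14, 3.14].

## Interface

Orientations are given as [roll, pitch, yaw] about the fixed x, y, z axes, in that order (R = Rz(yaw) Ry(pitch) Rx(roll)).
In Python, from cell import ctrl gives the robot as it stands.
- The arm moves only by the tool send_rows, never from a script. Its argument "rows" is a list that holds one entry, the list of rows, each a list of 6 numbers: the shift along the tool's x, y, z in cm, then the turn, a rotation vector about the tool's x, y, z in rad. In form: [[[tx, ty, tz, wx, wy, wz], ...]]. A call has 1 to 10 rows; each row is the pose to reach, as a shift and turn from the pose commanded when the call began, along the tool's axes at that moment; what a row does not reach only later rows make up. A row lasts 1/10 s, in which the tool goes at most 50 mm and 8.59 degrees, less where a joint would pass 70% of its speed; a pose out of reach is approached as far as the arm can. A call with a gripper value outside its range is refused whole. "grip" is the closure in counts, from 0 (fully open) to 255 (shut), set as the call begins (left out, the last holds). The fingers move at their own pace and stop on an object; the grip force is fixed at half the most. Time passes only in rows, so rows that repeat a pose let the fingers close. It gives the time, the measured TCP pose, the force, the opening and the grip force at its end, in the units of the state.
- ctrl.read_state(): the state, without advancing time (a new reading comes with each control period).
- ctrl.get_image(name): name is "scene" or "side" or "wrist"; returns a dict with "pixels" (420x560x3 uint8, red, green, blue), "fx", "fy", "cx", "cy" (pixels), "extrinsics" (4x4, takes a point from camera to world coordinates); the wrist camera has in their place "mount" (4x4, takes a point from camera to tool coordinates, whose origin is the TCP and whose axes are the flange's). Camera axes: x right, y up, looking along -z (the intrinsics and any distortion apply to the point x, -y, -z); pixel columns grow to the right and rows downward; lengths in mm; the calibration is good to about 2 mm. The wrist camera is an equidistant fisheye: a pixel r from the principal point sees the ray r / f radians off the axis. A picture is of the moment at which its call begins: read the wrist's pose just before it. There is no depth.
- ctrl.finish_job(): hands the job in; it is judged then, once.
The state is a dict: "clock": time; "qpos": joint angles; "qd": joint speeds; "tau": joint torques, N m; "eef_pos": TCP position; "tool_rot": TCP orientation; "force": force on the tool from outside, world axes, zero at the start; "torque": the same for the moment, N m; "width": finger opening in mm; "gripper_force": force on a finger pad.
Only numpy, scipy, OpenCV 4.12 (cv2) and the standard library are available. Lean on these libraries where they do the work, as an engineer would, in place of code of your own. Each camera call takes 0.05 s, during which the arm holds its last target. There are 200 camera calls.

## Task

The stop bar of the cutting jig is locked by the big knurled thumbscrew. Loosen the thumbscrew by rolling a fingertip along its rim, anticlockwise seen from above, until it has made two full turns; then push the bar by its upright end plate with the fingertip, fully home against the end block. Touch and push gently, with the fingers only: do not pinch or lift anything, leave the tools round the jig alone, and leave the thumbscrew at its two turns.

Things in the scene. Friction and masses are not known exactly. Their poses are not given: they have to be found in the camera images.
- jig: Dark steel jig bolted to the bench. Origin on the bench under the thumbscrew axis; z up, y along the bar towards the end block. Base plate 90 (x) by 158 mm (y -78 to 80), 10 thick. Guide cheeks (y -46 to 58) to z = 24 mm; bridge under the knob, 70 by 36 mm, to z = 36; end block 67 mm wide, y 60 to 78, to z = 34, with two small index ribs on top, one each side of x = 0.
- thumbscrew (a joint): Turn of the thumbscrew, rad: 0 when tight, as always at the start; grows anticlockwise seen from above (loosening); two turns read 12.57; stops at 20. Stays where it is left; takes about 0.05 N m (1.6 N at the rim). Rises 3.5 mm a turn. Its tip pin sits 4.5 mm deep in a hole of the bar, which is locked until about 1.3 turns.
- knob_top (a point): Centre of the top face of the brass knurled knob, on its vertical axis, 56 mm above the bench when tight. Knob 14 mm thick, 64 mm across over its 24 upright ridges (1.8 mm proud, 7.9 mm apart): rim 42 to 56 mm above the bench when tight, 49 to 63 after two turns. Free all round above z = 40 mm out to 75 mm from the axis.
- knob_mark (a point): Outer end of the raised steel rib (18 by 6 mm, radial) on top of the knob, 26.5 mm from the axis. It points at the end block (between the index ribs) when tight and again after each full turn.
- stop_bar: Loose steel bar, 24 mm wide, 14 high, about 0.3 kg, in the jig's channel on z = 10 mm with 1 mm play a side, axes as the jig's. Origin on its underside below the lock hole, 15 mm from the nose, 106 mm from the end plate's outer face. Slides freely once unlocked; starts 45 mm short of the end block (origin at jig y = 0, home at 45 mm).
- bar_tab (a point): Centre of the outer (-y) face of the bar's upright end plate, 30 mm above the bench: push here along the jig's +y. The plate is 30 mm wide, 8 mm thick and spans 10 to 44 mm above the bench. Starts at jig y = -106 mm, home at jig y = -61 mm.
- bar_nose (a point): Centre of the bar's other end face, which meets the end block's face (jig y = 60 mm) when home. Starts at jig y = 15 mm.
- doming_block: Bystander: steel cube with round hollows, 56 mm, beyond the end block. Origin under its centre. Leave alone.
- steel_puck: Bystander: round steel puck, 75 mm across, 30 mm high, on the far side of the jig. Origin under its centre. Leave alone.
- punch: Bystander: small steel punch, 12 by 61 by 12 mm, lying on the near side of the jig. Origin under its centre. Leave alone.
Not all that is in view belongs to the job. What is shaped like the stop_bar but brown or orange is not meant.

How it is judged:
By the outcome, as a careful person would: the job done as asked, in the order asked, and still so for the second after the job is handed in, with the robot touching nothing.
It also fails if it takes over 64 s, if anything falls off the work surface, if the arm or the gripper's body presses on something with over 40 N, if the wrist force passes 120 N, or if a joint passes its speed limit or range.

## Working session

There is one attempt and no reset: what is moved stays moved. The work goes in short steps, Python scripts to look and compute and a tool call to move; the robot and the scene stay as the last step left them, time stands still between calls to the robot, and variables do not carry over. Pictures are saved under pics/ and viewed, at most 10 in all, crops included, and the job is handed in when it is done.

Besides the shell and the picture viewer there is one more tool, called by a JSON object that holds its "method" and its "body", one argument or row to a line. send_rows: Moves the arm, as the interface text tells. Its arguments: {"type":"object","properties":{"rows":{"type":"array","items":{"type":"array","items":{"type":"array","items":{"type":"number"}}}},"grip":{"type":"number"}},"required":["rows"]}

```bash
mkdir -p pics; ls; cat > h.py <<'E'
import numpy as np, cv2
from cell import ctrl
def grab(n,f):
    im=ctrl.get_image(n); cv2.imwrite('pics/'+f+'.png',im['pixels'][:,:,::-1]); np.save('pics/'+f+'.npy',{k:v for k,v in im.items()},allow_pickle=True); return im
E
python3 - <<'E'
from h import *
s=ctrl.read_state(); print(s)
a=grab('scene','scene0'); b=grab('side','side0')
for i in(a,b): print({k:v for k,v in i.items() if k!='pixels'})
E
```

```text
pics
{'clock': 0.0, 'qpos': array([-1.18482793,  0.62935496,  0.0384254 ,  1.51836905, -0.02702899,
        0.99633002, -0.01999912]), 'qd': array([ 1.00261489e-03,  1.61178947e-04,  5.48054370e-04, -6.79627386e-04,
        1.23409085e-03,  7.01388753e-04,  6.05209867e-05]), 'tau': array([-2.04979033e-04, -5.63394535e+01,  1.22574572e+00, -1.93450785e+01,
        1.08476565e-02,  1.05165059e-02, -1.24647420e-05]), 'eef_pos': array([283.50348474, 584.3625893 , 302.98260551]), 'tool_rot': array([-3.13964835e+00, -7.62398532e-06,  2.68982272e+00]), 'force': array([-0.40315947, -0.9067441 ,  0.0887614 ]), 'torque': array([-0.01438068,  0.00825714, -0.019471  ]), 'gripper_force': 0.0, 'width': 85.7583485202009}
{'fx': 462.3926993462819, 'fy': 462.3926993462819, 'cx': 277.3968856129729, 'cy': 202.927831592353, 'extrinsics': array([[ 6.71876985e-01,  4.95801912e-01, -5.50237931e-01,
         4.46782020e+01],
       [-7.40661517e-01,  4.51114246e-01, -4.97912095e-01,
        -2.60562987e+02],
       [ 1.35440038e-03,  7.42075738e-01,  6.70314676e-01,
         6.48598776e+02],
       [ 0.00000000e+00,  0.00000000e+00,  0.00000000e+00,
         1.00000000e+00]])}
{'fx': 468.5763476918492, 'fy': 468.5763476918492, 'cx': 279.099516291919, 'cy': 214.00428039830783, 'extrinsics': array([[ 9.89652453e-01,  9.74281741e-02, -1.05336480e-01,
         3.83616217e+02],
       [-1.42593389e-01,  5.86082519e-01, -7.97605420e-01,
        -6.21972501e+02],
       [-1.59733703e-02,  8.04372446e-01,  5.93910616e-01,
         6.71214924e+02],
       [ 0.00000000e+00,  0.00000000e+00,  0.00000000e+00,
         1.00000000e+00]])}
```

View pics/scene0.png

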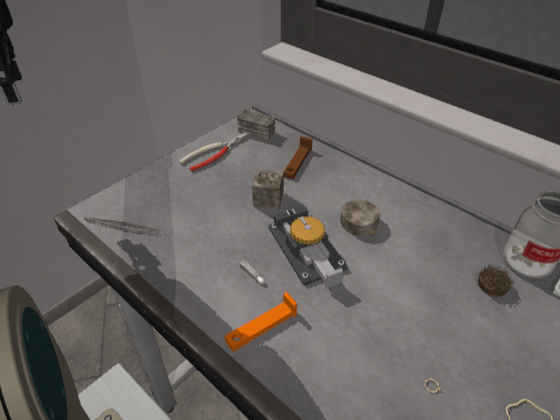

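View pics/side0.png

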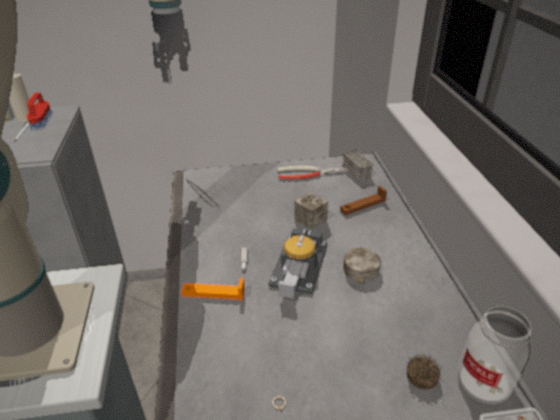

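The jig with its brass knob is at scene (308,230) and side (299,247). The grey stop bar's end plate is at scene (328,272) and side (289,285). The lookalikes are the orange bar at scene (262,322) and the brown bar at (300,157). I choose the grey bar in the jig and will check it in a close crop.

```bash
python3 - <<'E'
import cv2,numpy as np
a=cv2.imread('pics/scene0.png')[200:300,250:350]; b=cv2.imread('pics/side0.png')[215:315,250:350]
o=np.hstack([cv2.resize(x,(400,400),interpolation=cv2.INTER_CUBIC) for x in(a,b)])
cv2.imwrite('pics/crop0.png',o)
E
```

```text
(no output)
```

View pics/crop0.png

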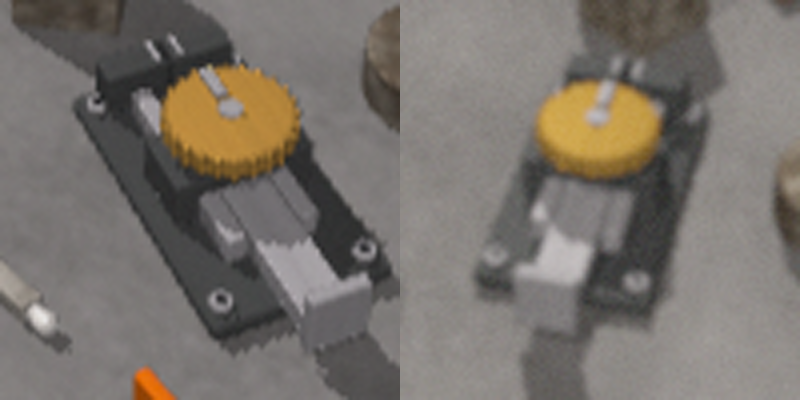

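The crop confirms it. A grey bar with an upright end plate sits in the dark jig (crop 335,300 in scene, 545,285 in side). The brass knob's mark points at the index ribs, so it is tight. Next I fit the jig pose.

```bash
python3 - <<'E'
from h import *
from scipy.optimize import least_squares
D={'scene0':(250,200,[((230,111),(0,0,56)),((212,329),(-45,-78,10)),((78,102),(-45,80,10)),((389,262),(45,-78,10))]),
'side0':(250,215,[((199,117),(0,0,56)),((77,283),(-45,-78,10)),((253,306),(45,-78,10)),((308,120),(45,80,10))])}
def proj(im,P):
    E=im['extrinsics'];c=(P-E[:3,3])@E[:3,:3]
    return np.c_[im['cx']+im['fx']*c[:,0]/-c[:,2],im['cy']+im['fy']*c[:,1]/c[:,2]]
def W(p,Q):
    c,s=np.cos(p[2]),np.sin(p[2]);Q=np.array(Q,float)
    return Q@np.array([[c,-s,0],[s,c,0],[0,0,1]]).T+[p[0],p[1],0]
def f(p,only=None):
    r=[]
    for k,(ox,oy,L) in D.items():
        if only and k!=only: continue
        im=np.load('pics/'+k+'.npy',allow_pickle=True).item()
        r.append(proj(im,W(p,[q for _,q in L]))-[(ox+u/4,oy+v/4) for (u,v),_ in L])
    return np.concatenate(r).ravel()
for o in(None,'scene0','side0'):
    b=min((least_squares(f,[450,50,y],args=(o,),loss='soft_l1') for y in np.arange(0,6.3,.7)),key=lambda s:s.cost)
    print(o,b.x,b.cost,f(b.x,o).round(1))
im=ctrl.get_image('wrist');print(im['mount'],im['fx'],im['cx'],im['cy'])
E
```

```text
None [ 519.06765806   94.67727745 -132.3515704 ] 9.454965017944863 [ 0.2 -0.3  1.2  0.8 -2.  -1.1  1.8  0.9 -0.1  0.1 -0.9 -2.4 -0.3 -0.1
  0.5 -4.2]
scene0 [519.43779531  95.48206927 -63.25462529] 3.2144613620124565 [ 0.  -0.6  0.   0.3 -1.7 -1.8  1.1  1.1]
side0 [518.47322516  91.49379755  -6.67159619] 4.192744528764554 [-0.1  1.2 -0.4 -0.9  0.5  1.   0.1 -3.6]
[[-3.31469635e-04  9.61018512e-01  2.76483831e-01  7.04734599e+01]
 [ 9.99999945e-01  3.21759461e-04  8.04850618e-05  2.45807768e-01]
 [-1.16136542e-05  2.76483843e-01 -9.61018566e-01 -6.99617737e+01]
 [ 0.00000000e+00  0.00000000e+00  0.00000000e+00  1.00000000e+00]] 325.19226210127806 277.9373419517801 211.14999663109603
```

{"method": "send_rows", "body": {
  "rows": [
    [[-2.5, -2, 0, 0, 0, 0], [-5, -4, 0, 0, 0, 0], [-7.5, -6, 0, 0, 0, 0], [-10, -8, 0, 0, 0, 0], [-12.5, -10, 0, 0, 0, 0], [-15, -12, 0, 0, 0, 0], [-17.5, -14, 0, 0, 0, 0], [-20, -16, 0, 0, 0, 0], [-22.5, -18, 0, 0, 0, 0], [-25, -20, 0, 0, 0, 0]]
  ],
  "grip": 255
}}

```text
clock: 1.15
eef_pos: [421.7, 294.4, 303.8]
tool_rot: [-3.141, -0.0, 2.69]
force: [0.4, 1.4, 0.6]
width: -0.3
gripper_force: 0.0
```

{"method": "send_rows", "body": {
  "rows": [
    [[-2.5, -2, 1, 0, 0, 0], [-5, -4, 2, 0, 0, 0], [-7.5, -6, 3, 0, 0, 0], [-10, -8, 4, 0, 0, 0], [-12.5, -10, 5, 0, 0, 0], [-14.5, -11.5, 6, 0, 0, 0], [-16, -12.8, 6, 0, 0, 0], [-17.2, -13.6, 6, 0, 0, 0], [-17.5, -13.8, 6, 0, 0, 0], [-17.5, -13.8, 6, 0, 0, 0]]
  ]
}}

```text
clock: 2.15
eef_pos: [518.7, 95.4, 244.0]
tool_rot: [3.141, 0.0, 2.689]
force: [0.2, 0.6, 0.2]
width: -0.2
gripper_force: 0.0
```

```bash
python3 - <<'E'
from h import *
s=ctrl.read_state(); print({k:np.round(v,3) for k,v in s.items()})
im=grab('wrist','w1'); np.save('pics/w1_s.npy',s,allow_pickle=True)
E
```

```text
{'clock': np.float64(2.15), 'qpos': array([-0.262,  0.535,  0.04 ,  1.923, -0.033,  0.684,  0.916]), 'qd': array([-0.023, -0.004, -0.015,  0.009, -0.004, -0.   , -0.004]), 'tau': array([ 9.0500e-01, -4.6413e+01,  1.5160e+00, -1.4703e+01,  7.9000e-02,
       -1.6000e-02,  5.4000e-02]), 'eef_pos': array([518.716,  95.362, 244.02 ]), 'tool_rot': array([3.141, 0.   , 2.689]), 'force': array([0.215, 0.603, 0.179]), 'torque': array([ 0.004, -0.017,  0.047]), 'gripper_force': np.float64(0.0), 'width': np.float64(-0.181)}
```

View pics/w1.png

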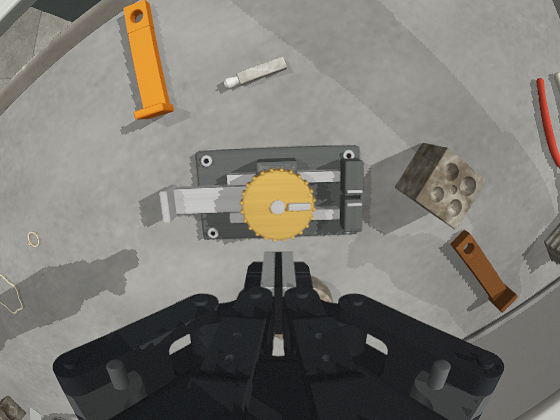

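The wrist view shows the knob centred at (278,205), its mark pointing right at the end block (352,197), and the bar plate at (167,206). The fingertips are at (279,260). I refine the pose with this picture.

```bash
cat >> h.py <<'E'
from scipy.spatial.transform import Rotation as R
from scipy.optimize import least_squares
def wproj(im,s,P):
    P=np.atleast_2d(P); T=R.from_euler('xyz',s['tool_rot']).as_matrix()
    t=(P-s['eef_pos'])@T; M=im['mount']; c=(t-M[:3,3])@M[:3,:3]
    d=np.c_[c[:,0],-c[:,1],-c[:,2]]; h=np.hypot(d[:,0],d[:,1]); a=np.arctan2(h,d[:,2])
    return np.c_[im['cx']+im['fx']*a*d[:,0]/h, im['cy']+im['fx']*a*d[:,1]/h]
def W(p,Q):
    c,s=np.cos(p[2]),np.sin(p[2]);Q=np.atleast_2d(np.array(Q,float))
    return Q@np.array([[c,-s,0],[s,c,0],[0,0,1]]).T+[p[0],p[1],0]
def fit(im,s,obs,p0):
    px=np.array([o[0] for o in obs]);Q=[o[1] for o in obs]
    f=lambda p:(wproj(im,s,W(p,Q))-px).ravel()
    b=least_squares(f,p0,loss='soft_l1'); print(b.x.round(3),f(b.x).round(1)); return b.x
E
python3 - <<'E'
from h import *
im=np.load('pics/w1.npy',allow_pickle=True).item(); s=np.load('pics/w1_s.npy',allow_pickle=True).item()
p=fit(im,s,[((278,205),(0,0,56)),((196,151),(-45,-78,10)),((359,146),(-45,80,10)),((204,240),(45,-78,10))],[519,95,-.41])
print(wproj(im,s,W(p,[(-15,-106,44),(15,-106,44),(0,26.5,57)])).round(1))
T=R.from_euler('xyz',s['tool_rot']).as_matrix()
for q in [(11,0,73),(-11,0,73),(0,14,73),(11,14,73),(11,-14,73)]: print(q,wproj(im,s,s['eef_pos']+T@np.array(q)).round(0))
E
python3 -c "
import cv2
a=cv2.imread('pics/w1.png')[140:300,160:370]
cv2.imwrite('pics/c1.png',cv2.resize(a,None,fx=3.7,fy=3.7,interpolation=cv2.INTER_CUBIC))"
```

```text
[ 5.18614e+02  9.61780e+01 -4.17000e-01] [ 0.4  1.2 -1.1  0.1  1.7 -0.8 -0.7 -0.3]
[[158.6 190.8]
 [162.8 222.9]
 [310.6 205.5]]
(11, 0, 73) [[277. 248.]]
(-11, 0, 73) [[277. 288.]]
(0, 14, 73) [[306. 269.]]
(11, 14, 73) [[307. 248.]]
(11, -14, 73) [[248. 248.]]
```

View pics/c1.png

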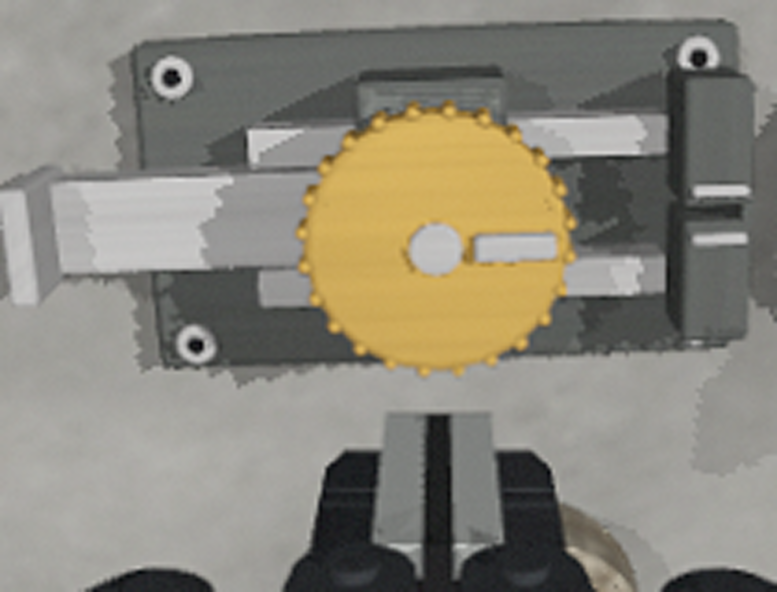

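```bash
cat >> h.py <<'E'
import json
C=np.array([518.7,96.0]); D2=np.pi/180
def tcp(phi,tau,rho,ztip,cx=10.5,cy=7.):   # corner on rim -> [x,y,z,psi]
    ps=(phi+tau+180)*D2; r=np.array([np.cos(phi*D2),np.sin(phi*D2)])
    xy=C+rho*r-cx*np.array([np.cos(ps),np.sin(ps)])-cy*np.array([np.sin(ps),-np.cos(ps)])
    return [*xy,ztip+73,ps]
def rows(cmd,tg):
    o=[];c,s=np.cos(cmd[3]),np.sin(cmd[3])
    for x,y,z,p in tg:
        d=np.array([x,y])-cmd[:2]
        o.append([round((c*d[0]+s*d[1])/10,2),round((s*d[0]-c*d[1])/10,2),round((cmd[2]-z)/10,2),0,0,round(cmd[3]-p,2)])
    return o
def emit(tg,cmd=None):   # tg: list of poses; splits in calls of 10; stores the commanded pose
    cmd=cmd or json.load(open('cmd.json'))
    for i in range(0,len(tg),10):
        k=tg[i:i+10]; print(json.dumps([rows(cmd,k)])); cmd=list(map(float,k[-1]))
    json.dump(cmd,open('cmd.json','w'))
def lerp(a,b,n): return [list(np.array(a)+(np.array(b)-a)*(i+1)/n) for i in range(n)]
E
python3 - <<'E'
from h import *
s=ctrl.read_state(); a=[*s['eef_pos'],2.689]
hi=tcp(-225,45,50,110); hi[3]+=0; lo=tcp(-225,45,42,49); lo2=tcp(-225,45,35,49)
print(hi,lo)
emit(lerp(a,hi,18)+[hi]*2+lerp(hi,lo,6)+lerp(lo,lo2,3)+[lo2],a)
im=np.load('pics/w1.npy',allow_pickle=True).item(); T=R.from_euler('xyz',s['tool_rot']).as_matrix()
for z in (70,65,60,55,50): print(z,wproj(im,s,s['eef_pos']+T@np.array((11,14.5,z))).round(0))
E
```

```text
[np.float64(472.84466094067267), np.float64(138.35533905932738), 183, 0.0] [np.float64(478.50151519016504), np.float64(132.698484809835), 122, 0.0]
[[[0.33, 0.1, 0.34, 0, 0, 0.15], [0.66, 0.2, 0.68, 0, 0, 0.3], [0.99, 0.3, 1.02, 0, 0, 0.45], [1.32, 0.4, 1.36, 0, 0, 0.6], [1.65, 0.5, 1.7, 0, 0, 0.75], [1.98, 0.6, 2.03, 0, 0, 0.9], [2.31, 0.7, 2.37, 0, 0, 1.05], [2.64, 0.8, 2.71, 0, 0, 1.2], [2.97, 0.9, 3.05, 0, 0, 1.34], [3.3, 1.01, 3.39, 0, 0, 1.49]]]
[[[0.13, -0.32, 0.34, 0, 0, 0.15], [0.25, -0.64, 0.68, 0, 0, 0.3], [0.38, -0.96, 1.02, 0, 0, 0.45], [0.5, -1.29, 1.36, 0, 0, 0.6], [0.63, -1.61, 1.7, 0, 0, 0.75], [0.75, -1.93, 2.03, 0, 0, 0.9], [0.88, -2.25, 2.37, 0, 0, 1.05], [1.0, -2.57, 2.71, 0, 0, 1.2], [1.0, -2.57, 2.71, 0, 0, 1.2], [1.0, -2.57, 2.71, 0, 0, 1.2]]]
[[[0.09, 0.09, 1.02, 0, 0, 0.0], [0.19, 0.19, 2.03, 0, 0, 0.0], [0.28, 0.28, 3.05, 0, 0, 0.0], [0.38, 0.38, 4.07, 0, 0, 0.0], [0.47, 0.47, 5.08, 0, 0, 0.0], [0.57, 0.57, 6.1, 0, 0, 0.0], [0.73, 0.73, 6.1, 0, 0, 0.0], [0.9, 0.9, 6.1, 0, 0, 0.0], [1.06, 1.06, 6.1, 0, 0, 0.0], [1.06, 1.06, 6.1, 0, 0, 0.0]]]
70 [[308. 251.]]
65 [[309. 255.]]
60 [[310. 259.]]
55 [[312. 264.]]
50 [[313. 269.]]
```

{"method": "send_rows", "body": {
  "rows": [
    [[0.33, 0.1, 0.34, 0, 0, 0.15], [0.66, 0.2, 0.68, 0, 0, 0.3], [0.99, 0.3, 1.02, 0, 0, 0.45], [1.32, 0.4, 1.36, 0, 0, 0.6], [1.65, 0.5, 1.7, 0, 0, 0.75], [1.98, 0.6, 2.03, 0, 0, 0.9], [2.31, 0.7, 2.37, 0, 0, 1.05], [2.64, 0.8, 2.71, 0, 0, 1.2], [2.97, 0.9, 3.05, 0, 0, 1.34], [3.3, 1.01, 3.39, 0, 0, 1.49]]
  ]
}}

```text
clock: 3.2
eef_pos: [492.6, 120.6, 210.0]
tool_rot: [-3.141, -0.001, 1.196]
force: [0.8, -0.2, -0.4]
width: 0.2
gripper_force: 0.0
```

{"method": "send_rows", "body": {
  "rows": [
    [[0.13, -0.32, 0.34, 0, 0, 0.15], [0.25, -0.64, 0.68, 0, 0, 0.3], [0.38, -0.96, 1.02, 0, 0, 0.45], [0.5, -1.29, 1.36, 0, 0, 0.6], [0.63, -1.61, 1.7, 0, 0, 0.75], [0.75, -1.93, 2.03, 0, 0, 0.9], [0.88, -2.25, 2.37, 0, 0, 1.05], [1.0, -2.57, 2.71, 0, 0, 1.2], [1.0, -2.57, 2.71, 0, 0, 1.2], [1.0, -2.57, 2.71, 0, 0, 1.2]]
  ]
}}

```text
clock: 4.2
eef_pos: [472.6, 138.4, 182.9]
tool_rot: [-3.141, 0.0, 0.005]
force: [-0.1, -0.4, -0.3]
width: 0.3
gripper_force: 0.0
```

{"method": "send_rows", "body": {
  "rows": [
    [[0.09, 0.09, 1.02, 0, 0, 0], [0.19, 0.19, 2.03, 0, 0, 0], [0.28, 0.28, 3.05, 0, 0, 0], [0.38, 0.38, 4.07, 0, 0, 0], [0.47, 0.47, 5.08, 0, 0, 0], [0.57, 0.57, 6.1, 0, 0, 0], [0.73, 0.73, 6.1, 0, 0, 0], [0.9, 0.9, 6.1, 0, 0, 0], [1.06, 1.06, 6.1, 0, 0, 0], [1.06, 1.06, 6.1, 0, 0, 0]]
  ]
}}

```text
clock: 5.2
eef_pos: [484.1, 126.4, 122.3]
tool_rot: [3.142, -0.001, -0.001]
force: [-0.1, -0.6, 0.8]
width: 0.4
gripper_force: 0.0
```

```bash
python3 - <<'E'
from h import *
s=ctrl.read_state(); print(json.load(open('cmd.json')),s['eef_pos'],s['tool_rot'],s['force'],s['qpos'].round(2))
a=grab('wrist','w2')
cv2.imwrite('pics/c2.png',cv2.resize(cv2.imread('pics/w2.png')[120:340,150:430],None,fx=2.7,fy=2.7,interpolation=cv2.INTER_CUBIC))
b=json.load(open('cmd.json'))
emit(lerp(b,tcp(-225,45,32,49),3)+lerp(tcp(-225,45,32,49),tcp(-225,45,30.7,49),3)+[tcp(-225,45,30.7,49)]*2)
E
```

```text
[483.45126265847085, 127.74873734152916, 122.0, 0.0] [484.13163135 126.39659588 122.33535103] [ 3.14154084e+00 -1.22273551e-03 -5.68676758e-04] [-0.05045546 -0.6200513   0.84415948] [-0.7   0.82  0.61  2.08 -0.94  0.55 -0.96]
[[[0.07, 0.07, 0.0, 0, 0, 0.0], [0.14, 0.14, 0.0, 0, 0, 0.0], [0.21, 0.21, 0.0, 0, 0, 0.0], [0.24, 0.24, 0.0, 0, 0, 0.0], [0.27, 0.27, 0.0, 0, 0, 0.0], [0.3, 0.3, 0.0, 0, 0, 0.0], [0.3, 0.3, 0.0, 0, 0, 0.0], [0.3, 0.3, 0.0, 0, 0, 0.0]]]
```

View pics/c2.png

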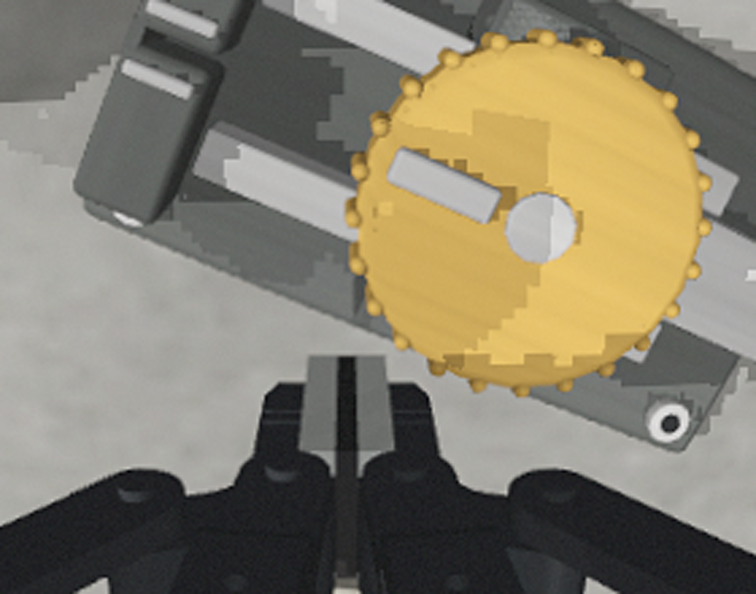

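The tip corner (crop 388,357) sits just outside the rim between ridges, and the mark still points at the ribs. I touch in now.

```bash
python3 - <<'E'
from h import *
b=[484.0,126.6,122.2,0.0]
emit(lerp(b,tcp(-225,45,32,49),2)+lerp(tcp(-225,45,32,49),tcp(-225,45,30.7,49),3)+[tcp(-225,45,30.7,49)]*1,b)
E
```

```text
[[[0.08, 0.05, 0.01, 0, 0, 0.0], [0.16, 0.1, 0.02, 0, 0, 0.0], [0.19, 0.13, 0.02, 0, 0, 0.0], [0.22, 0.16, 0.02, 0, 0, 0.0], [0.25, 0.19, 0.02, 0, 0, 0.0], [0.25, 0.19, 0.02, 0, 0, 0.0]]]
```

{"method": "send_rows", "body": {
  "rows": [
    [[0.08, 0.05, 0.01, 0, 0, 0], [0.16, 0.1, 0.02, 0, 0, 0], [0.19, 0.13, 0.02, 0, 0, 0], [0.22, 0.16, 0.02, 0, 0, 0], [0.25, 0.19, 0.02, 0, 0, 0], [0.25, 0.19, 0.02, 0, 0, 0]]
  ]
}}

```text
clock: 5.85
eef_pos: [486.1, 124.7, 121.7]
tool_rot: [3.142, 0.0, -0.0]
force: [0.9, -1.0, -0.1]
width: 0.1
gripper_force: 0.0
```

```bash
python3 - <<'E'
from h import *
# stroke 1: phi -225 -> -135 first call, tau 45->34
P=[(-225+9*i,45-1.1*i) for i in range(1,11)]
emit([tcp(p,t,30.7,49+3.5*(p+225)/360) for p,t in P])
E
```

```text
[[[-0.4, 0.52, -0.01, 0, 0, -0.14], [-0.72, 1.09, -0.02, 0, 0, -0.28], [-0.94, 1.7, -0.03, 0, 0, -0.41], [-1.07, 2.34, -0.03, 0, 0, -0.55], [-1.1, 3.0, -0.04, 0, 0, -0.69], [-1.04, 3.65, -0.05, 0, 0, -0.83], [-0.87, 4.28, -0.06, 0, 0, -0.97], [-0.61, 4.89, -0.07, 0, 0, -1.1], [-0.27, 5.44, -0.08, 0, 0, -1.24], [0.16, 5.94, -0.09, 0, 0, -1.38]]]
```

{"method": "send_rows", "body": {
  "rows": [
    [[-0.4, 0.52, -0.01, 0, 0, -0.14], [-0.72, 1.09, -0.02, 0, 0, -0.28], [-0.94, 1.7, -0.03, 0, 0, -0.41], [-1.07, 2.34, -0.03, 0, 0, -0.55], [-1.1, 3.0, -0.04, 0, 0, -0.69], [-1.04, 3.65, -0.05, 0, 0, -0.83], [-0.87, 4.28, -0.06, 0, 0, -0.97], [-0.61, 4.89, -0.07, 0, 0, -1.1], [-0.27, 5.44, -0.08, 0, 0, -1.24], [0.16, 5.94, -0.09, 0, 0, -1.38]]
  ]
}}

```text
clock: 6.85
eef_pos: [487.2, 65.2, 122.5]
tool_rot: [-3.14, 0.0, 1.385]
force: [-1.1, 0.7, -0.5]
width: 0.3
gripper_force: 0.0
```

```bash
python3 - <<'E'
from h import *
s=ctrl.read_state(); print(json.load(open('cmd.json')),s['eef_pos'],s['tool_rot'],s['force'],s['qpos'].round(2))
a=grab('wrist','w3'); np.save('pics/w3_s.npy',s,allow_pickle=True)
print(wproj(a,s,[*C,57]))
cv2.imwrite('pics/c3.png',cv2.resize(cv2.imread('pics/w3.png')[100:320,150:430],None,fx=2.7,fy=2.7,interpolation=cv2.INTER_CUBIC))
E
```

```text
[488.11693708198567, 65.32039935900833, 122.875, 1.3788101090755203] [487.15676737  65.15913229 122.5163123 ] [-3.14037767e+00  1.15912406e-04  1.38548006e+00] [-1.1490087   0.72575381 -0.45613799] [-0.36  0.73  0.25  2.1  -0.47  0.37  0.09]
[[336.98560306 200.91089998]]
```

View pics/c3.png

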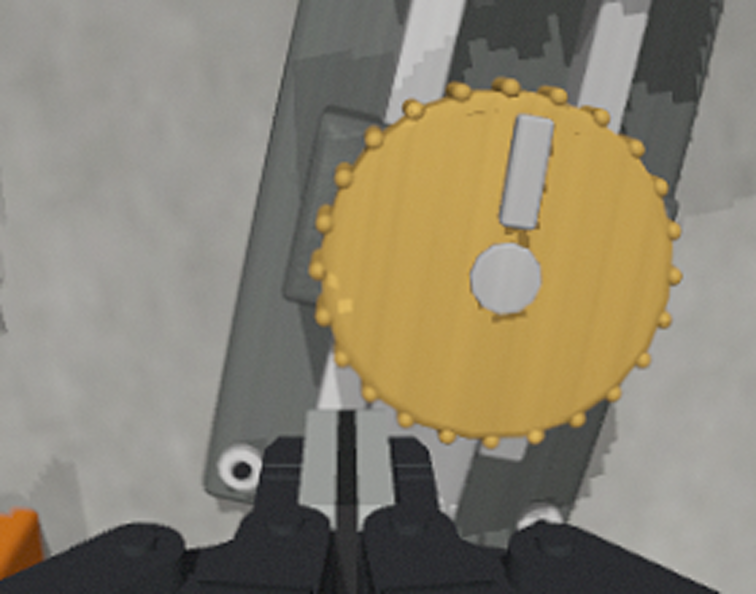

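The knob has not turned: the mark is still in line with the jig, and the tip corner (388,410) sits about 3 mm off the ridges. I feel inward.

```bash
python3 - <<'E'
from h import *
b=[487.3,65.2,122.6,1.383]
emit([tcp(-135,34,r,49.8) for r in (30.7,30,29.4,28.8,28.8)],b)
emit([tcp(-135,34,r,49.8) for r in (28.4,28,28)])
emit([tcp(-135,34,r,49.8) for r in (27.5,27,27)])
E
```

```text
[[[0.03, 0.08, -0.02, 0, 0, 0.0], [0.08, 0.12, -0.02, 0, 0, 0.0], [0.13, 0.15, -0.02, 0, 0, 0.0], [0.18, 0.18, -0.02, 0, 0, 0.0], [0.18, 0.18, -0.02, 0, 0, 0.0]]]
[[[0.03, 0.02, 0.0, 0, 0, 0.0], [0.07, 0.04, 0.0, 0, 0, 0.0], [0.07, 0.04, 0.0, 0, 0, 0.0]]]
[[[0.04, 0.03, 0.0, 0, 0, 0.0], [0.08, 0.06, 0.0, 0, 0, 0.0], [0.08, 0.06, 0.0, 0, 0, 0.0]]]
```

{"method": "send_rows", "body": {
  "rows": [
    [[0.03, 0.08, -0.02, 0, 0, 0], [0.08, 0.12, -0.02, 0, 0, 0], [0.13, 0.15, -0.02, 0, 0, 0], [0.18, 0.18, -0.02, 0, 0, 0], [0.18, 0.18, -0.02, 0, 0, 0]]
  ]
}}

```text
clock: 7.4
eef_pos: [489.2, 66.4, 122.7]
tool_rot: [-3.141, 0.001, 1.379]
force: [-1.6, -3.6, 0.3]
width: -0.1
gripper_force: 1.7
```

{"method": "send_rows", "body": {
  "rows": [
    [[0.03, 0.02, 0, 0, 0, 0], [0.07, 0.04, 0, 0, 0, 0], [0.07, 0.04, 0, 0, 0, 0]]
  ]
}}

```text
clock: 7.7
eef_pos: [489.3, 66.7, 122.7]
tool_rot: [-3.14, 0.001, 1.379]
force: [-2.7, -4.6, 2.5]
width: -0.1
gripper_force: 2.6
```

{"method": "send_rows", "body": {
  "rows": [
    [[0.04, 0.03, 0, 0, 0, 0], [0.08, 0.06, 0, 0, 0, 0], [0.08, 0.06, 0, 0, 0, 0]]
  ]
}}

```text
clock: 8.0
eef_pos: [489.5, 67.0, 122.6]
tool_rot: [-3.139, 0.002, 1.379]
force: [-3.9, -5.4, 3.7]
width: -0.2
gripper_force: 3.4
```

```bash
python3 - <<'E'
from h import *
emit([tcp(-135+9*i,34-1*i,27,49.8+.09*i) for i in range(1,11)])
E
```

```text
[[[-0.3, 0.52, -0.01, 0, 0, -0.14], [-0.51, 1.08, -0.02, 0, 0, -0.28], [-0.64, 1.67, -0.03, 0, 0, -0.42], [-0.67, 2.27, -0.04, 0, 0, -0.56], [-0.62, 2.86, -0.05, 0, 0, -0.7], [-0.47, 3.45, -0.05, 0, 0, -0.84], [-0.24, 4.0, -0.06, 0, 0, -0.98], [0.07, 4.51, -0.07, 0, 0, -1.12], [0.46, 4.97, -0.08, 0, 0, -1.26], [0.91, 5.36, -0.09, 0, 0, -1.4]]]
```

{"method": "send_rows", "body": {
  "rows": [
    [[-0.3, 0.52, -0.01, 0, 0, -0.14], [-0.51, 1.08, -0.02, 0, 0, -0.28], [-0.64, 1.67, -0.03, 0, 0, -0.42], [-0.67, 2.27, -0.04, 0, 0, -0.56], [-0.62, 2.86, -0.05, 0, 0, -0.7], [-0.47, 3.45, -0.05, 0, 0, -0.84], [-0.24, 4.0, -0.06, 0, 0, -0.98], [0.07, 4.51, -0.07, 0, 0, -1.12], [0.46, 4.97, -0.08, 0, 0, -1.26], [0.91, 5.36, -0.09, 0, 0, -1.4]]
  ]
}}

```text
clock: 9.0
eef_pos: [546.8, 65.3, 124.0]
tool_rot: [-3.141, 0.003, 2.784]
force: [1.5, -5.1, -0.0]
width: -0.1
gripper_force: 2.3
```

```bash
python3 - <<'E'
from h import *
s=ctrl.read_state(); print(json.load(open('cmd.json')),s['eef_pos'],s['tool_rot'],s['force'],s['qpos'].round(2))
a=grab('wrist','w4'); np.save('pics/w4_s.npy',s,allow_pickle=True)
u=wproj(a,s,[[*C,57],*W([*C,-.417],[(0,60,34),(0,26.5,57)])]);print(u,(u-[150,100])*2.7)
cv2.imwrite('pics/c4.png',cv2.resize(cv2.imread('pics/w4.png')[100:320,150:430],None,fx=2.7,fy=2.7,interpolation=cv2.INTER_CUBIC))
E
```

```text
[545.0859019234404, 66.61019045225716, 123.69999999999999, 2.775073510670984] [546.76648321  65.32086236 123.95822506] [-3.14079132e+00  2.55590066e-03  2.78364029e+00] [ 1.54788332 -5.12709696 -0.0322315 ] [-0.13  0.75 -0.06  1.93  0.1   0.46  0.95]
[[320.87056918 197.62913117]
 [423.4038309  194.66596686]
 [378.61987231 201.36598014]] [[461.35053678 263.59865416]
 [738.19034344 255.59811051]
 [617.27365522 273.68814639]]
```

View pics/c4.png

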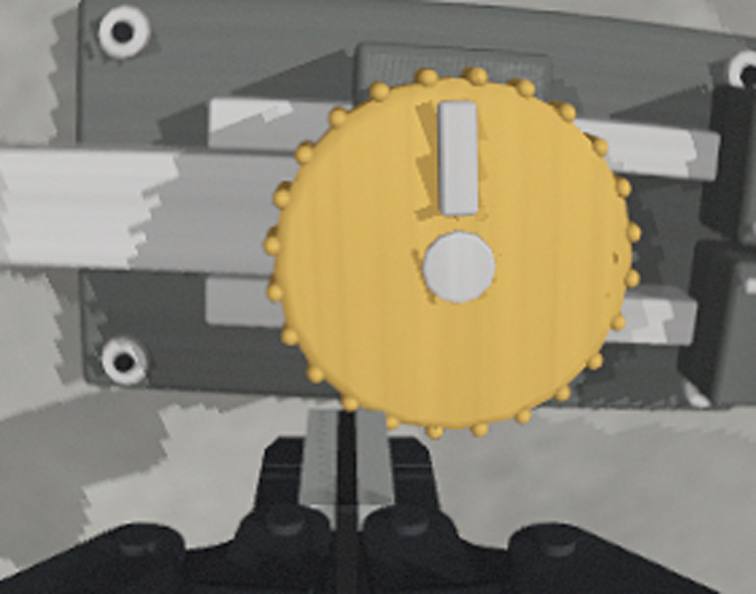

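Turned about 90°: the mark at (458,160) is now square to the jig, and a ridge is riding on the tip. The drive works. I finish this stroke and measure the angle in code from here on.

```bash
cat >> h.py <<'E'
def knob(f,th_guess=0,c=C):  # mark angle (deg, from jig +y, anticlockwise) from a rectified top view
    s=ctrl.read_state(); im=ctrl.get_image('wrist'); cv2.imwrite('pics/'+f+'.png',im['pixels'][:,:,::-1])
    z=57+3.5*th_guess/360
    a=np.arange(0,360,.5); rr=np.arange(12,25,.5)   # polar about the axis, on the rib's plane
    # centre from the grey hub: search small offsets for best match of rib contrast
    best=None
    for dx in np.arange(-4,4.1,.5):
        for dy in np.arange(-4,4.1,.5):
            P=np.array([[c[0]+dx,c[1]+dy,z]])+np.stack([np.outer(np.cos(np.arange(0,6.28,.3)),[2,4.5,7.5]),np.outer(np.sin(np.arange(0,6.28,.3)),[2,4.5,7.5]),np.zeros((21,3))],-1).reshape(-1,3)
            u=wproj(im,s,P).astype(np.float32); S=cv2.remap(cv2.cvtColor(im['pixels'],cv2.COLOR_RGB2HSV)[:,:,1],u[:,:1],u[:,1:],1).reshape(21,3).astype(float)
            v=np.median(S[:,2])*1-S[:,:2].mean()-0.5*S[:,1].std()
            if best is None or v>best[0]: best=(v,dx,dy)
    c2=np.array(c)+best[1:]
    P=np.stack([c2[0]+np.outer(np.cos(a*D2),rr),c2[1]+np.outer(np.sin(a*D2),rr),np.full((a.size,rr.size),z)],-1).reshape(-1,3)
    u=wproj(im,s,P).astype(np.float32); S=cv2.remap(cv2.cvtColor(im['pixels'],cv2.COLOR_RGB2HSV)[:,:,1],u[:,:1],u[:,1:],1).reshape(a.size,rr.size).astype(float)
    w=(S<90).sum(1); g=w>0.6*rr.size; m=np.angle((w*g*np.exp(1j*a*D2)).sum())/D2
    th=(m-90+23.9)%360; print('mark deg',round(th,1),'n',g.sum(),'centre',c2.round(1)); return th
E
python3 - <<'E'
from h import *
import h
class F: pass
# check on stored pictures
for f,g in(('w1',0),('w3',0),('w4',90)):
    im=np.load(f'pics/{f}.npy',allow_pickle=True).item(); s=np.load(f'pics/{f}_s.npy',allow_pickle=True).item()
    h.ctrl=F(); h.ctrl.read_state=lambda:s; h.ctrl.get_image=lambda n:im; h.knob('tmp',g)
emit([tcp(-45+9*i,24-.6*i,27,50.7+.09*i) for i in range(1,11)])
e=tcp(45,18,27,51.6);o=tcp(45,18,40,51.6);u=tcp(45,18,50,110);v=tcp(-225,45,50,110);w=tcp(-225,45,40,52)
emit(lerp(e,o,2)+lerp(o,u,3)+lerp(u,v,31)+lerp(v,w,3)+[w])
E
```

```text
mark deg 358.7 n 40 centre [518.2  95.5]
mark deg 3.7 n 38 centre [518.2  95.5]
mark deg 94.7 n 38 centre [518.7  95. ]
[[[-0.23, 0.56, -0.01, 0, 0, -0.15], [-0.38, 1.15, -0.02, 0, 0, -0.29], [-0.43, 1.75, -0.03, 0, 0, -0.44], [-0.39, 2.36, -0.04, 0, 0, -0.59], [-0.25, 2.95, -0.05, 0, 0, -0.73], [-0.03, 3.51, -0.05, 0, 0, -0.88], [0.28, 4.03, -0.06, 0, 0, -1.03], [0.66, 4.5, -0.07, 0, 0, -1.17], [1.11, 4.91, -0.08, 0, 0, -1.32], [1.61, 5.24, -0.09, 0, 0, -1.47]]]
[[[-0.62, -0.2, 0.0, 0, 0, 0.0], [-1.24, -0.4, 0.0, 0, 0, 0.0], [-1.55, -0.5, -1.95, 0, 0, 0.0], [-1.87, -0.61, -3.89, 0, 0, 0.0], [-2.19, -0.71, -5.84, 0, 0, 0.0], [-2.05, -0.44, -5.84, 0, 0, 0.14], [-1.92, -0.18, -5.84, 0, 0, 0.27], [-1.79, 0.09, -5.84, 0, 0, 0.41], [-1.66, 0.35, -5.84, 0, 0, 0.55], [-1.52, 0.62, -5.84, 0, 0, 0.68]]]
[[[0.27, 0.12, 0.0, 0, 0, 0.14], [0.54, 0.24, 0.0, 0, 0, 0.27], [0.81, 0.37, 0.0, 0, 0, 0.41], [1.08, 0.49, 0.0, 0, 0, 0.55], [1.36, 0.61, 0.0, 0, 0, 0.68], [1.63, 0.73, 0.0, 0, 0, 0.82], [1.9, 0.86, 0.0, 0, 0, 0.96], [2.17, 0.98, 0.0, 0, 0, 1.09], [2.44, 1.1, 0.0, 0, 0, 1.23], [2.71, 1.22, 0.0, 0, 0, 1.37]]]
[[[0.17, -0.24, 0.0, 0, 0, 0.14], [0.35, -0.48, 0.0, 0, 0, 0.27], [0.52, -0.72, 0.0, 0, 0, 0.41], [0.7, -0.96, 0.0, 0, 0, 0.55], [0.87, -1.2, 0.0, 0, 0, 0.68], [1.05, -1.45, 0.0, 0, 0, 0.82], [1.22, -1.69, 0.0, 0, 0, 0.96], [1.4, -1.93, 0.0, 0, 0, 1.09], [1.57, -2.17, 0.0, 0, 0, 1.23], [1.75, -2.41, 0.0, 0, 0, 1.37]]]
[[[-0.2, -0.22, 0.0, 0, 0, 0.14], [-0.4, -0.44, 0.0, 0, 0, 0.27], [-0.6, -0.66, 0.0, 0, 0, 0.41], [-0.8, -0.88, 0.0, 0, 0, 0.55], [-1.0, -1.1, 0.0, 0, 0, 0.68], [-1.2, -1.32, 0.0, 0, 0, 0.82], [-1.22, -0.98, 1.93, 0, 0, 0.82], [-1.23, -0.65, 3.87, 0, 0, 0.82], [-1.24, -0.32, 5.8, 0, 0, 0.82], [-1.24, -0.32, 5.8, 0, 0, 0.82]]]
```

{"method": "send_rows", "body": {
  "rows": [
    [[-0.23, 0.56, -0.01, 0, 0, -0.15], [-0.38, 1.15, -0.02, 0, 0, -0.29], [-0.43, 1.75, -0.03, 0, 0, -0.44], [-0.39, 2.36, -0.04, 0, 0, -0.59], [-0.25, 2.95, -0.05, 0, 0, -0.73], [-0.03, 3.51, -0.05, 0, 0, -0.88], [0.28, 4.03, -0.06, 0, 0, -1.03], [0.66, 4.5, -0.07, 0, 0, -1.17], [1.11, 4.91, -0.08, 0, 0, -1.32], [1.61, 5.24, -0.09, 0, 0, -1.47]]
  ]
}}

```text
clock: 10.05
eef_pos: [549.8, 122.7, 125.0]
tool_rot: [-3.14, 0.002, -2.03]
force: [1.7, -1.2, -1.0]
width: 0.2
gripper_force: 1.1
```

{"method": "send_rows", "body": {
  "rows": [
    [[-0.62, -0.2, 0, 0, 0, 0], [-1.24, -0.4, 0, 0, 0, 0], [-1.55, -0.5, -1.95, 0, 0, 0], [-1.87, -0.61, -3.89, 0, 0, 0], [-2.19, -0.71, -5.84, 0, 0, 0], [-2.05, -0.44, -5.84, 0, 0, 0.14], [-1.92, -0.18, -5.84, 0, 0, 0.27], [-1.79, 0.09, -5.84, 0, 0, 0.41], [-1.66, 0.35, -5.84, 0, 0, 0.55], [-1.52, 0.62, -5.84, 0, 0, 0.68]]
  ]
}}

```text
clock: 11.05
eef_pos: [550.4, 138.9, 183.2]
tool_rot: [3.141, 0.001, -2.723]
force: [-0.6, 0.4, 0.2]
width: -0.2
gripper_force: 0.0
```

{"method": "send_rows", "body": {
  "rows": [
    [[0.27, 0.12, 0, 0, 0, 0.14], [0.54, 0.24, 0, 0, 0, 0.27], [0.81, 0.37, 0, 0, 0, 0.41], [1.08, 0.49, 0, 0, 0, 0.55], [1.36, 0.61, 0, 0, 0, 0.68], [1.63, 0.73, 0, 0, 0, 0.82], [1.9, 0.86, 0, 0, 0, 0.96], [2.17, 0.98, 0, 0, 0, 1.09], [2.44, 1.1, 0, 0, 0, 1.23], [2.71, 1.22, 0, 0, 0, 1.37]]
  ]
}}

```text
clock: 12.05
eef_pos: [520.8, 139.0, 183.2]
tool_rot: [3.14, -0.0, 2.191]
force: [-0.3, 0.0, 0.2]
width: 0.1
gripper_force: 0.0
```

{"method": "send_rows", "body": {
  "rows": [
    [[0.17, -0.24, 0, 0, 0, 0.14], [0.35, -0.48, 0, 0, 0, 0.27], [0.52, -0.72, 0, 0, 0, 0.41], [0.7, -0.96, 0, 0, 0, 0.55], [0.87, -1.2, 0, 0, 0, 0.68], [1.05, -1.45, 0, 0, 0, 0.82], [1.22, -1.69, 0, 0, 0, 0.96], [1.4, -1.93, 0, 0, 0, 1.09], [1.57, -2.17, 0, 0, 0, 1.23], [1.75, -2.41, 0, 0, 0, 1.37]]
  ]
}}

```text
clock: 13.05
eef_pos: [491.2, 139.0, 183.2]
tool_rot: [3.141, -0.002, 0.821]
force: [-0.6, -0.8, -0.0]
width: 0.1
gripper_force: 0.0
```

{"method": "send_rows", "body": {
  "rows": [
    [[-0.2, -0.22, 0, 0, 0, 0.14], [-0.4, -0.44, 0, 0, 0, 0.27], [-0.6, -0.66, 0, 0, 0, 0.41], [-0.8, -0.88, 0, 0, 0, 0.55], [-1.0, -1.1, 0, 0, 0, 0.68], [-1.2, -1.32, 0, 0, 0, 0.82], [-1.22, -0.98, 1.93, 0, 0, 0.82], [-1.23, -0.65, 3.87, 0, 0, 0.82], [-1.24, -0.32, 5.8, 0, 0, 0.82], [-1.24, -0.32, 5.8, 0, 0, 0.82]]
  ]
}}

```text
clock: 14.05
eef_pos: [479.7, 131.4, 123.5]
tool_rot: [-3.142, 0.002, 0.007]
force: [-1.1, -0.3, 0.4]
width: -0.1
gripper_force: 0.0
```

```bash
python3 - <<'E'
from h import *
s=ctrl.read_state(); print(json.load(open('cmd.json')),s['eef_pos'],s['tool_rot'],s['force'],s['qpos'].round(2)); knob('w5',180)
E
```

```text
[479.91572875253814, 131.2842712474619, 125.0, 0.0] [479.66443215 131.38295613 123.45936058] [-3.14154018e+00  1.81871351e-03  7.35697899e-03] [-1.08979028 -0.30144639  0.43238693] [-0.68  0.79  0.55  2.09 -0.87  0.51 -1.03]
mark deg 187.2 n 38 centre [518.2  96. ]
```

```bash
cat >> h.py <<'E'
def stroke(p0,p1,rho,z0,t0=45,t1=18):
    n=int(np.ceil((p1-p0)/9)); return [tcp(p0+(p1-p0)*i/n,t0+(t1-t0)*i/n,rho,z0+3.5*(p1-p0)*i/n/360) for i in range(1,n+1)]
E
python3 - <<'E'
from h import *
s=ctrl.read_state(); b=[*s['eef_pos'],s['tool_rot'][2]]
emit([tcp(-225,45,r,50.8) for r in (37,34,31,29,28,27,27)],b)
emit(stroke(-225,45,27,50.8))
E
```

```text
[[[0.21, 0.22, 0.07, 0, 0, 0.01], [0.42, 0.43, 0.07, 0, 0, 0.01], [0.63, 0.65, 0.07, 0, 0, 0.01], [0.77, 0.79, 0.07, 0, 0, 0.01], [0.84, 0.86, 0.07, 0, 0, 0.01], [0.91, 0.93, 0.07, 0, 0, 0.01], [0.91, 0.93, 0.07, 0, 0, 0.01]]]
[[[-0.36, 0.48, -0.01, 0, 0, -0.14], [-0.65, 1.0, -0.02, 0, 0, -0.28], [-0.85, 1.57, -0.03, 0, 0, -0.42], [-0.97, 2.16, -0.04, 0, 0, -0.57], [-0.99, 2.76, -0.04, 0, 0, -0.71], [-0.93, 3.36, -0.05, 0, 0, -0.85], [-0.77, 3.94, -0.06, 0, 0, -0.99], [-0.53, 4.49, -0.07, 0, 0, -1.13], [-0.2, 4.99, -0.08, 0, 0, -1.27], [0.19, 5.45, -0.09, 0, 0, -1.41]]]
[[[-0.31, 0.52, -0.01, 0, 0, -0.14], [-0.54, 1.07, -0.02, 0, 0, -0.28], [-0.68, 1.66, -0.03, 0, 0, -0.42], [-0.73, 2.26, -0.04, 0, 0, -0.57], [-0.69, 2.86, -0.04, 0, 0, -0.71], [-0.55, 3.45, -0.05, 0, 0, -0.85], [-0.33, 4.01, -0.06, 0, 0, -0.99], [-0.03, 4.53, -0.07, 0, 0, -1.13], [0.35, 4.99, -0.08, 0, 0, -1.27], [0.79, 5.4, -0.09, 0, 0, -1.41]]]
[[[-0.25, 0.55, -0.01, 0, 0, -0.14], [-0.41, 1.12, -0.02, 0, 0, -0.28], [-0.49, 1.72, -0.03, 0, 0, -0.42], [-0.47, 2.32, -0.04, 0, 0, -0.57], [-0.37, 2.91, -0.04, 0, 0, -0.71], [-0.17, 3.48, -0.05, 0, 0, -0.85], [0.11, 4.01, -0.06, 0, 0, -0.99], [0.47, 4.49, -0.07, 0, 0, -1.13], [0.89, 4.91, -0.08, 0, 0, -1.27], [1.37, 5.26, -0.09, 0, 0, -1.41]]]
```

{"method": "send_rows", "body": {
  "rows": [
    [[0.21, 0.22, 0.07, 0, 0, 0.01], [0.42, 0.43, 0.07, 0, 0, 0.01], [0.63, 0.65, 0.07, 0, 0, 0.01], [0.77, 0.79, 0.07, 0, 0, 0.01], [0.84, 0.86, 0.07, 0, 0, 0.01], [0.91, 0.93, 0.07, 0, 0, 0.01], [0.91, 0.93, 0.07, 0, 0, 0.01]]
  ]
}}

```text
clock: 14.8
eef_pos: [488.5, 122.3, 124.3]
tool_rot: [-3.14, 0.001, 0.0]
force: [-1.8, 3.4, 1.8]
width: 0.1
gripper_force: 1.7
```

{"method": "send_rows", "body": {
  "rows": [
    [[-0.36, 0.48, -0.01, 0, 0, -0.14], [-0.65, 1.0, -0.02, 0, 0, -0.28], [-0.85, 1.57, -0.03, 0, 0, -0.42], [-0.97, 2.16, -0.04, 0, 0, -0.57], [-0.99, 2.76, -0.04, 0, 0, -0.71], [-0.93, 3.36, -0.05, 0, 0, -0.85], [-0.77, 3.94, -0.06, 0, 0, -0.99], [-0.53, 4.49, -0.07, 0, 0, -1.13], [-0.2, 4.99, -0.08, 0, 0, -1.27], [0.19, 5.45, -0.09, 0, 0, -1.41]]
  ]
}}

```text
clock: 15.8
eef_pos: [489.1, 66.3, 124.8]
tool_rot: [-3.138, 0.001, 1.415]
force: [-4.1, -0.4, 2.0]
width: 0.1
gripper_force: 1.4
```

{"method": "send_rows", "body": {
  "rows": [
    [[-0.31, 0.52, -0.01, 0, 0, -0.14], [-0.54, 1.07, -0.02, 0, 0, -0.28], [-0.68, 1.66, -0.03, 0, 0, -0.42], [-0.73, 2.26, -0.04, 0, 0, -0.57], [-0.69, 2.86, -0.04, 0, 0, -0.71], [-0.55, 3.45, -0.05, 0, 0, -0.85], [-0.33, 4.01, -0.06, 0, 0, -0.99], [-0.03, 4.53, -0.07, 0, 0, -1.13], [0.35, 4.99, -0.08, 0, 0, -1.27], [0.79, 5.4, -0.09, 0, 0, -1.41]]
  ]
}}

```text
clock: 16.8
eef_pos: [545.7, 63.6, 125.8]
tool_rot: [-3.139, 0.001, 2.823]
force: [-0.8, -3.5, 0.6]
width: -0.1
gripper_force: 1.4
```

```bash
python3 - <<'E'
from h import *
s=ctrl.read_state(); print(s['eef_pos'],s['tool_rot'],s['force'],s['qpos'].round(2)); knob('w6',370)
E
```

```text
[545.70207724  63.59517025 125.77145174] [-3.13862636e+00  7.26733568e-04  2.82317006e+00] [-0.82231308 -3.46781278  0.59076751] [-0.08  0.75 -0.14  1.93  0.22  0.47  0.88]
mark deg 1.4 n 39 centre [518.7  95. ]
```

{"method": "send_rows", "body": {
  "rows": [
    [[-0.25, 0.55, -0.01, 0, 0, -0.14], [-0.41, 1.12, -0.02, 0, 0, -0.28], [-0.49, 1.72, -0.03, 0, 0, -0.42], [-0.47, 2.32, -0.04, 0, 0, -0.57], [-0.37, 2.91, -0.04, 0, 0, -0.71], [-0.17, 3.48, -0.05, 0, 0, -0.85], [0.11, 4.01, -0.06, 0, 0, -0.99], [0.47, 4.49, -0.07, 0, 0, -1.13], [0.89, 4.91, -0.08, 0, 0, -1.27], [1.37, 5.26, -0.09, 0, 0, -1.41]]
  ]
}}

```text
clock: 17.85
eef_pos: [550.9, 120.5, 127.1]
tool_rot: [-3.139, 0.003, -2.051]
force: [3.9, -0.2, -1.3]
width: -0.2
gripper_force: 1.6
```

```bash
python3 - <<'E'
from h import *
s=ctrl.read_state(); print(s['eef_pos'],s['tool_rot'],json.load(open('cmd.json')),s['force'],s['qpos'].round(2)); knob('w7',450)
b=json.load(open('cmd.json'))
e=tcp(45,18,27,53.4);o=tcp(45,18,40,53.4);u=tcp(45,18,50,110);v=tcp(-225,45,50,110);w=tcp(-225,45,38,54)
emit(lerp(e,o,2)+lerp(o,u,3)+lerp(u,v,31)+lerp(v,w,3)+[w])
E
```

```text
[550.94394762 120.5050675  127.08584255] [-3.13888669e+00  3.10455030e-03 -2.05123894e+00] [548.7958290086207, 121.26951809783782, 126.425, 4.241150082346221] [ 3.85856349 -0.23427782 -1.33836868] [ 0.05  0.81 -0.51  1.89  0.66  0.61  1.79]
mark deg 90.7 n 38 centre [519.2  95. ]
[[[-0.62, -0.2, 0.0, 0, 0, 0.0], [-1.24, -0.4, 0.0, 0, 0, 0.0], [-1.55, -0.5, -1.88, 0, 0, 0.0], [-1.87, -0.61, -3.77, 0, 0, 0.0], [-2.19, -0.71, -5.66, 0, 0, 0.0], [-2.05, -0.44, -5.66, 0, 0, 0.14], [-1.92, -0.18, -5.66, 0, 0, 0.27], [-1.79, 0.09, -5.66, 0, 0, 0.41], [-1.66, 0.35, -5.66, 0, 0, 0.55], [-1.52, 0.62, -5.66, 0, 0, 0.68]]]
[[[0.27, 0.12, 0.0, 0, 0, 0.14], [0.54, 0.24, 0.0, 0, 0, 0.27], [0.81, 0.37, 0.0, 0, 0, 0.41], [1.08, 0.49, 0.0, 0, 0, 0.55], [1.36, 0.61, 0.0, 0, 0, 0.68], [1.63, 0.73, 0.0, 0, 0, 0.82], [1.9, 0.86, 0.0, 0, 0, 0.96], [2.17, 0.98, 0.0, 0, 0, 1.09], [2.44, 1.1, 0.0, 0, 0, 1.23], [2.71, 1.22, 0.0, 0, 0, 1.37]]]
[[[0.17, -0.24, 0.0, 0, 0, 0.14], [0.35, -0.48, 0.0, 0, 0, 0.27], [0.52, -0.72, 0.0, 0, 0, 0.41], [0.7, -0.96, 0.0, 0, 0, 0.55], [0.87, -1.2, 0.0, 0, 0, 0.68], [1.05, -1.45, 0.0, 0, 0, 0.82], [1.22, -1.69, 0.0, 0, 0, 0.96], [1.4, -1.93, 0.0, 0, 0, 1.09], [1.57, -2.17, 0.0, 0, 0, 1.23], [1.75, -2.41, 0.0, 0, 0, 1.37]]]
[[[-0.2, -0.22, 0.0, 0, 0, 0.14], [-0.4, -0.44, 0.0, 0, 0, 0.27], [-0.6, -0.66, 0.0, 0, 0, 0.41], [-0.8, -0.88, 0.0, 0, 0, 0.55], [-1.0, -1.1, 0.0, 0, 0, 0.68], [-1.2, -1.32, 0.0, 0, 0, 0.82], [-1.22, -0.92, 1.87, 0, 0, 0.82], [-1.23, -0.52, 3.73, 0, 0, 0.82], [-1.25, -0.12, 5.6, 0, 0, 0.82], [-1.25, -0.12, 5.6, 0, 0, 0.82]]]
```

{"method": "send_rows", "body": {
  "rows": [
    [[-0.62, -0.2, 0, 0, 0, 0], [-1.24, -0.4, 0, 0, 0, 0], [-1.55, -0.5, -1.88, 0, 0, 0], [-1.87, -0.61, -3.77, 0, 0, 0], [-2.19, -0.71, -5.66, 0, 0, 0], [-2.05, -0.44, -5.66, 0, 0, 0.14], [-1.92, -0.18, -5.66, 0, 0, 0.27], [-1.79, 0.09, -5.66, 0, 0, 0.41], [-1.66, 0.35, -5.66, 0, 0, 0.55], [-1.52, 0.62, -5.66, 0, 0, 0.68]]
  ]
}}

```text
clock: 18.9
eef_pos: [550.6, 137.0, 183.5]
tool_rot: [3.141, -0.0, -2.742]
force: [-0.8, 0.7, -0.4]
width: -0.1
gripper_force: 0.0
```

{"method": "send_rows", "body": {
  "rows": [
    [[0.27, 0.12, 0, 0, 0, 0.14], [0.54, 0.24, 0, 0, 0, 0.27], [0.81, 0.37, 0, 0, 0, 0.41], [1.08, 0.49, 0, 0, 0, 0.55], [1.36, 0.61, 0, 0, 0, 0.68], [1.63, 0.73, 0, 0, 0, 0.82], [1.9, 0.86, 0, 0, 0, 0.96], [2.17, 0.98, 0, 0, 0, 1.09], [2.44, 1.1, 0, 0, 0, 1.23], [2.71, 1.22, 0, 0, 0, 1.37]]
  ]
}}

```text
clock: 19.9
eef_pos: [521.0, 137.6, 183.6]
tool_rot: [3.141, -0.0, 2.171]
force: [0.8, 0.0, 0.6]
width: -0.4
gripper_force: 0.0
```

{"method": "send_rows", "body": {
  "rows": [
    [[0.17, -0.24, 0, 0, 0, 0.14], [0.35, -0.48, 0, 0, 0, 0.27], [0.52, -0.72, 0, 0, 0, 0.41], [0.7, -0.96, 0, 0, 0, 0.55], [0.87, -1.2, 0, 0, 0, 0.68], [1.05, -1.45, 0, 0, 0, 0.82], [1.22, -1.69, 0, 0, 0, 0.96], [1.4, -1.93, 0, 0, 0, 1.09], [1.57, -2.17, 0, 0, 0, 1.23], [1.75, -2.41, 0, 0, 0, 1.37]]
  ]
}}

```text
clock: 20.9
eef_pos: [491.3, 138.4, 183.7]
tool_rot: [-3.142, -0.001, 0.802]
force: [0.2, 0.5, -1.0]
width: 0.1
gripper_force: 0.0
```

{"method": "send_rows", "body": {
  "rows": [
    [[-0.2, -0.22, 0, 0, 0, 0.14], [-0.4, -0.44, 0, 0, 0, 0.27], [-0.6, -0.66, 0, 0, 0, 0.41], [-0.8, -0.88, 0, 0, 0, 0.55], [-1.0, -1.1, 0, 0, 0, 0.68], [-1.2, -1.32, 0, 0, 0, 0.82], [-1.22, -0.92, 1.87, 0, 0, 0.82], [-1.23, -0.52, 3.73, 0, 0, 0.82], [-1.25, -0.12, 5.6, 0, 0, 0.82], [-1.25, -0.12, 5.6, 0, 0, 0.82]]
  ]
}}

```text
clock: 21.9
eef_pos: [481.2, 129.5, 126.1]
tool_rot: [3.141, 0.003, -0.013]
force: [0.0, -0.4, -0.7]
width: -0.3
gripper_force: 0.0
```

```bash
python3 - <<'E'
from h import *
s=ctrl.read_state(); b=[*s['eef_pos'],s['tool_rot'][2]]; print(b,s['force']); knob('w8',450)
emit([tcp(-225,45,r,54) for r in (36,34,31,29,28,27,27)],b)
emit(stroke(-225,45,27,54))
E
```

```text
[np.float64(481.21937643310696), np.float64(129.5129272807268), np.float64(126.06514130255212), np.float64(-0.012763713741015037)] [ 0.02148173 -0.44817652 -0.69175434]
mark deg 97.0 n 40 centre [519.2  96. ]
[[[0.15, 0.1, -0.09, 0, 0, -0.01], [0.3, 0.24, -0.09, 0, 0, -0.01], [0.51, 0.45, -0.09, 0, 0, -0.01], [0.66, 0.59, -0.09, 0, 0, -0.01], [0.73, 0.66, -0.09, 0, 0, -0.01], [0.8, 0.73, -0.09, 0, 0, -0.01], [0.8, 0.73, -0.09, 0, 0, -0.01]]]
[[[-0.36, 0.48, -0.01, 0, 0, -0.14], [-0.65, 1.0, -0.02, 0, 0, -0.28], [-0.85, 1.57, -0.03, 0, 0, -0.42], [-0.97, 2.16, -0.03, 0, 0, -0.57], [-0.99, 2.76, -0.04, 0, 0, -0.71], [-0.93, 3.36, -0.05, 0, 0, -0.85], [-0.77, 3.94, -0.06, 0, 0, -0.99], [-0.53, 4.49, -0.07, 0, 0, -1.13], [-0.2, 4.99, -0.08, 0, 0, -1.27], [0.19, 5.45, -0.09, 0, 0, -1.41]]]
[[[-0.31, 0.52, -0.01, 0, 0, -0.14], [-0.54, 1.07, -0.02, 0, 0, -0.28], [-0.68, 1.66, -0.03, 0, 0, -0.42], [-0.73, 2.26, -0.03, 0, 0, -0.57], [-0.69, 2.86, -0.04, 0, 0, -0.71], [-0.55, 3.45, -0.05, 0, 0, -0.85], [-0.33, 4.01, -0.06, 0, 0, -0.99], [-0.03, 4.53, -0.07, 0, 0, -1.13], [0.35, 4.99, -0.08, 0, 0, -1.27], [0.79, 5.4, -0.09, 0, 0, -1.41]]]
[[[-0.25, 0.55, -0.01, 0, 0, -0.14], [-0.41, 1.12, -0.02, 0, 0, -0.28], [-0.49, 1.72, -0.03, 0, 0, -0.42], [-0.47, 2.32, -0.03, 0, 0, -0.57], [-0.37, 2.91, -0.04, 0, 0, -0.71], [-0.17, 3.48, -0.05, 0, 0, -0.85], [0.11, 4.01, -0.06, 0, 0, -0.99], [0.47, 4.49, -0.07, 0, 0, -1.13], [0.89, 4.91, -0.08, 0, 0, -1.27], [1.37, 5.26, -0.09, 0, 0, -1.41]]]
```

{"method": "send_rows", "body": {
  "rows": [
    [[0.15, 0.1, -0.09, 0, 0, -0.01], [0.3, 0.24, -0.09, 0, 0, -0.01], [0.51, 0.45, -0.09, 0, 0, -0.01], [0.66, 0.59, -0.09, 0, 0, -0.01], [0.73, 0.66, -0.09, 0, 0, -0.01], [0.8, 0.73, -0.09, 0, 0, -0.01], [0.8, 0.73, -0.09, 0, 0, -0.01]]
  ]
}}

```text
clock: 22.65
eef_pos: [489.3, 122.9, 128.6]
tool_rot: [-3.14, 0.001, 0.0]
force: [-2.1, 3.8, 2.6]
width: 0.0
gripper_force: 1.7
```

{"method": "send_rows", "body": {
  "rows": [
    [[-0.36, 0.48, -0.01, 0, 0, -0.14], [-0.65, 1.0, -0.02, 0, 0, -0.28], [-0.85, 1.57, -0.03, 0, 0, -0.42], [-0.97, 2.16, -0.03, 0, 0, -0.57], [-0.99, 2.76, -0.04, 0, 0, -0.71], [-0.93, 3.36, -0.05, 0, 0, -0.85], [-0.77, 3.94, -0.06, 0, 0, -0.99], [-0.53, 4.49, -0.07, 0, 0, -1.13], [-0.2, 4.99, -0.08, 0, 0, -1.27], [0.19, 5.45, -0.09, 0, 0, -1.41]]
  ]
}}

```text
clock: 23.65
eef_pos: [489.5, 66.8, 129.2]
tool_rot: [-3.137, 0.001, 1.415]
force: [-4.0, -0.1, 3.9]
width: -0.0
gripper_force: 2.5
```

{"method": "send_rows", "body": {
  "rows": [
    [[-0.31, 0.52, -0.01, 0, 0, -0.14], [-0.54, 1.07, -0.02, 0, 0, -0.28], [-0.68, 1.66, -0.03, 0, 0, -0.42], [-0.73, 2.26, -0.03, 0, 0, -0.57], [-0.69, 2.86, -0.04, 0, 0, -0.71], [-0.55, 3.45, -0.05, 0, 0, -0.85], [-0.33, 4.01, -0.06, 0, 0, -0.99], [-0.03, 4.53, -0.07, 0, 0, -1.13], [0.35, 4.99, -0.08, 0, 0, -1.27], [0.79, 5.4, -0.09, 0, 0, -1.41]]
  ]
}}

```text
clock: 24.65
eef_pos: [546.2, 64.5, 130.2]
tool_rot: [-3.139, 0.0, 2.824]
force: [-0.1, -2.6, 2.3]
width: 0.2
gripper_force: 1.4
```

```bash
python3 - <<'E'
from h import *
s=ctrl.read_state(); print(s['eef_pos'],s['force']); knob('w9',630)
E
```

```text
[546.18947411  64.54119844 130.16380542] [-0.08097132 -2.58515627  2.25938356]
mark deg 271.2 n 38 centre [519.2  96. ]
```

{"method": "send_rows", "body": {
  "rows": [
    [[-0.25, 0.55, -0.01, 0, 0, -0.14], [-0.41, 1.12, -0.02, 0, 0, -0.28], [-0.49, 1.72, -0.03, 0, 0, -0.42], [-0.47, 2.32, -0.03, 0, 0, -0.57], [-0.37, 2.91, -0.04, 0, 0, -0.71], [-0.17, 3.48, -0.05, 0, 0, -0.85], [0.11, 4.01, -0.06, 0, 0, -0.99], [0.47, 4.49, -0.07, 0, 0, -1.13], [0.89, 4.91, -0.08, 0, 0, -1.27], [1.35, 5.24, -0.09, 0, 0, -1.41]]
  ]
}}

```text
clock: 25.7
eef_pos: [551.0, 120.4, 131.2]
tool_rot: [-3.14, 0.001, -2.051]
force: [2.4, 0.1, 0.8]
width: 0.0
gripper_force: 1.2
```

```bash
python3 - <<'E'
from h import *
s=ctrl.read_state(); print(s['eef_pos'],json.load(open('cmd.json')),s['force']); knob('w10',720)
e=json.load(open('cmd.json'));o=tcp(45,18,40,57);u=tcp(45,18,50,110)
m=[518.7,130,200,2.689]
emit(lerp(e,o,2)+lerp(o,u,3)+lerp(u,m,11)+[m]*2)
E
```

```text
[550.98221308 120.39267396 131.24356485] [548.7958290086207, 121.26951809783782, 129.625, 4.241150082346221] [2.40821848 0.09719483 0.79864576]
mark deg 1.2 n 36 centre [518.7  95.5]
[[[-0.62, -0.2, -0.02, 0, 0, 0.0], [-1.24, -0.4, -0.04, 0, 0, 0.0], [-1.55, -0.5, -1.8, 0, 0, 0.0], [-1.87, -0.61, -3.57, 0, 0, 0.0], [-2.19, -0.71, -5.34, 0, 0, 0.0], [-1.94, -0.37, -5.49, 0, 0, 0.14], [-1.68, -0.02, -5.65, 0, 0, 0.28], [-1.43, 0.32, -5.8, 0, 0, 0.42], [-1.18, 0.67, -5.96, 0, 0, 0.56], [-0.93, 1.01, -6.11, 0, 0, 0.71]]]
[[[0.42, 0.1, -0.15, 0, 0, 0.14], [0.83, 0.2, -0.31, 0, 0, 0.28], [1.25, 0.3, -0.46, 0, 0, 0.42], [1.66, 0.39, -0.62, 0, 0, 0.56], [2.08, 0.49, -0.77, 0, 0, 0.71], [2.49, 0.59, -0.93, 0, 0, 0.85], [2.49, 0.59, -0.93, 0, 0, 0.85], [2.49, 0.59, -0.93, 0, 0, 0.85]]]
```

{"method": "send_rows", "body": {
  "rows": [
    [[-0.62, -0.2, -0.02, 0, 0, 0], [-1.24, -0.4, -0.04, 0, 0, 0], [-1.55, -0.5, -1.8, 0, 0, 0], [-1.87, -0.61, -3.57, 0, 0, 0], [-2.19, -0.71, -5.34, 0, 0, 0], [-1.94, -0.37, -5.49, 0, 0, 0.14], [-1.68, -0.02, -5.65, 0, 0, 0.28], [-1.43, 0.32, -5.8, 0, 0, 0.42], [-1.18, 0.67, -5.96, 0, 0, 0.56], [-0.93, 1.01, -6.11, 0, 0, 0.71]]
  ]
}}

```text
clock: 26.75
eef_pos: [545.3, 134.1, 192.3]
tool_rot: [3.141, 0.0, -2.772]
force: [0.4, 0.1, -0.1]
width: -0.0
gripper_force: 0.0
```

{"method": "send_rows", "body": {
  "rows": [
    [[0.42, 0.1, -0.15, 0, 0, 0.14], [0.83, 0.2, -0.31, 0, 0, 0.28], [1.25, 0.3, -0.46, 0, 0, 0.42], [1.66, 0.39, -0.62, 0, 0, 0.56], [2.08, 0.49, -0.77, 0, 0, 0.71], [2.49, 0.59, -0.93, 0, 0, 0.85], [2.49, 0.59, -0.93, 0, 0, 0.85], [2.49, 0.59, -0.93, 0, 0, 0.85]]
  ]
}}

```text
clock: 27.55
eef_pos: [520.2, 130.5, 201.6]
tool_rot: [3.141, 0.0, 2.672]
force: [0.1, 0.4, -0.0]
width: 0.1
gripper_force: 0.0
```

```bash
python3 - <<'E'
from h import *
s=ctrl.read_state(); print(s['eef_pos'],s['tool_rot'],s['force'],s['qpos'].round(2)); knob('w11',720)
cv2.imwrite('pics/c11.png',cv2.resize(cv2.imread('pics/w11.png')[110:310,110:376],None,fx=3,fy=3,interpolation=cv2.INTER_CUBIC))
im=ctrl.get_image('wrist');u=wproj(im,s,W([*C,-.417],[(-15,-106,44),(15,-106,44),(0,0,64),(0,60,34)]));print((u-110)*3)
E
```

```text
[520.16168238 130.52430537 201.64789697] [3.14124542e+00 3.11058046e-04 2.67213997e+00] [ 0.05369877  0.42774043 -0.03615578] [-0.13  0.62 -0.25  1.93  0.25  0.62  0.56]
mark deg 3.0 n 41 centre [518.7  95.5]
[[ -7.00952217 338.56893281]
 [ 14.87599822 440.35763973]
 [366.48907734 407.62455613]
 [612.87833462 352.60383394]]
```

View pics/c11.png

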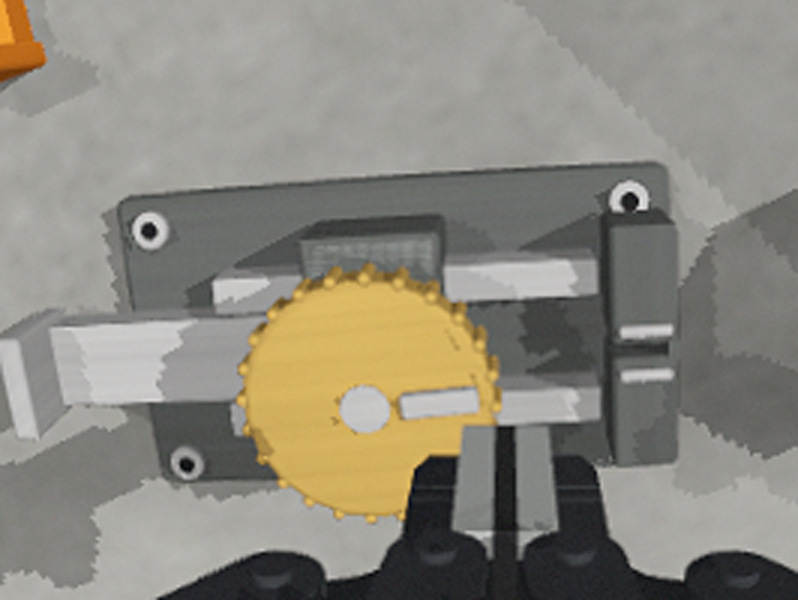

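The mark at (440,402) points back at the gap between the ribs (645,350), parallel to the jig axis within about 2°, so the knob is at two turns. The plate is still at (20,385). Next I go behind it.

```bash
python3 - <<'E'
from h import *
s=ctrl.read_state(); b=[*s['eef_pos'],s['tool_rot'][2]]
g=lambda jy,z:[*W([*C,-.417],(0,jy,0))[0][:2],z,np.pi/2-.417]
emit(lerp(b,g(-142,200),14)+[g(-142,200)]+lerp(g(-142,200),g(-142,97),5),b)
emit(lerp(g(-142,97),g(-122,97),5)+[g(-122,97)])
E
```

```text
[[[-0.16, -1.24, 0.01, 0, 0, 0.11], [-0.31, -2.47, 0.02, 0, 0, 0.22], [-0.47, -3.71, 0.03, 0, 0, 0.33], [-0.62, -4.94, 0.04, 0, 0, 0.43], [-0.78, -6.18, 0.05, 0, 0, 0.54], [-0.93, -7.42, 0.06, 0, 0, 0.65], [-1.09, -8.65, 0.07, 0, 0, 0.76], [-1.24, -9.89, 0.09, 0, 0, 0.87], [-1.4, -11.12, 0.1, 0, 0, 0.98], [-1.55, -12.36, 0.11, 0, 0, 1.08]]]
[[[-1.17, -0.44, 0.01, 0, 0, 0.11], [-2.33, -0.88, 0.02, 0, 0, 0.22], [-3.5, -1.32, 0.03, 0, 0, 0.33], [-4.66, -1.76, 0.04, 0, 0, 0.43], [-4.66, -1.76, 0.04, 0, 0, 0.43], [-4.66, -1.76, 2.1, 0, 0, 0.43], [-4.66, -1.76, 4.16, 0, 0, 0.43], [-4.66, -1.76, 6.22, 0, 0, 0.43], [-4.66, -1.76, 8.28, 0, 0, 0.43], [-4.66, -1.76, 10.34, 0, 0, 0.43]]]
[[[0.4, 0.0, 0.0, 0, 0, 0.0], [0.8, 0.0, 0.0, 0, 0, 0.0], [1.2, -0.0, 0.0, 0, 0, 0.0], [1.6, 0.0, 0.0, 0, 0, 0.0], [2.0, 0.0, 0.0, 0, 0, 0.0], [2.0, 0.0, 0.0, 0, 0, 0.0]]]
```

{"method": "send_rows", "body": {
  "rows": [
    [[-0.16, -1.24, 0.01, 0, 0, 0.11], [-0.31, -2.47, 0.02, 0, 0, 0.22], [-0.47, -3.71, 0.03, 0, 0, 0.33], [-0.62, -4.94, 0.04, 0, 0, 0.43], [-0.78, -6.18, 0.05, 0, 0, 0.54], [-0.93, -7.42, 0.06, 0, 0, 0.65], [-1.09, -8.65, 0.07, 0, 0, 0.76], [-1.24, -9.89, 0.09, 0, 0, 0.87], [-1.4, -11.12, 0.1, 0, 0, 0.98], [-1.55, -12.36, 0.11, 0, 0, 1.08]]
  ]
}}

```text
clock: 28.65
eef_pos: [477.7, 12.4, 200.4]
tool_rot: [3.142, -0.0, 1.587]
force: [0.6, 0.5, 0.4]
width: 0.1
gripper_force: 0.0
```

{"method": "send_rows", "body": {
  "rows": [
    [[-1.17, -0.44, 0.01, 0, 0, 0.11], [-2.33, -0.88, 0.02, 0, 0, 0.22], [-3.5, -1.32, 0.03, 0, 0, 0.33], [-4.66, -1.76, 0.04, 0, 0, 0.43], [-4.66, -1.76, 0.04, 0, 0, 0.43], [-4.66, -1.76, 2.1, 0, 0, 0.43], [-4.66, -1.76, 4.16, 0, 0, 0.43], [-4.66, -1.76, 6.22, 0, 0, 0.43], [-4.66, -1.76, 8.28, 0, 0, 0.43], [-4.66, -1.76, 10.34, 0, 0, 0.43]]
  ]
}}

```text
clock: 29.65
eef_pos: [461.5, -33.3, 96.4]
tool_rot: [-3.14, -0.002, 1.164]
force: [11.2, -4.2, -3.1]
width: 0.2
gripper_force: 0.0
```

{"method": "send_rows", "body": {
  "rows": [
    [[0.4, 0, 0, 0, 0, 0], [0.8, 0, 0, 0, 0, 0], [1.2, 0, 0, 0, 0, 0], [1.6, 0, 0, 0, 0, 0], [2.0, 0, 0, 0, 0, 0], [2.0, 0, 0, 0, 0, 0]]
  ]
}}

```text
clock: 30.25
eef_pos: [469.7, -14.9, 97.9]
tool_rot: [3.141, -0.001, 1.161]
force: [-0.2, 0.2, 0.6]
width: -0.1
gripper_force: 0.0
```

```bash
python3 - <<'E'
from h import *
s=ctrl.read_state(); print(s['eef_pos'],s['tool_rot'],s['force'],s['qpos'].round(2)); p=s['eef_pos'][:2]-C; c,q=np.cos(-.417),np.sin(-.417); print('jig xy',c*p[0]+q*p[1],-q*p[0]+c*p[1])
E
```

```text
[469.68837108 -14.92315686  97.860979  ] [ 3.14090737e+00 -8.51492150e-04  1.16111611e+00] [-0.23575228  0.2397164   0.64924673] [-0.13  0.75  0.15  2.16 -0.42  0.25 -0.02]
jig xy 0.11429564111524826 -121.26860036438785
```

{"method": "send_rows", "body": {
  "rows": [
    [[0.5, 0, 0, 0, 0, 0], [1.0, 0, 0, 0, 0, 0], [1.5, 0, 0, 0, 0, 0], [2.0, 0, 0, 0, 0, 0], [2.4, 0, 0, 0, 0, 0], [2.8, 0, 0, 0, 0, 0], [3.2, 0, 0, 0, 0, 0], [3.6, 0, 0, 0, 0, 0], [4.0, 0, 0, 0, 0, 0], [4.4, 0, 0, 0, 0, 0]]
  ]
}}

```text
clock: 31.25
eef_pos: [486.7, 24.9, 97.3]
tool_rot: [-3.141, 0.0, 1.16]
force: [-1.1, -2.2, 2.4]
width: 0.1
gripper_force: 1.3
```

{"method": "send_rows", "body": {
  "rows": [
    [[0.2, 0, 0, 0, 0, 0], [0.4, 0, 0, 0, 0, 0], [0.6, 0, 0, 0, 0, 0], [0.6, 0, 0, 0, 0, 0]]
  ]
}}

```text
clock: 31.65
eef_pos: [488.7, 29.6, 97.3]
tool_rot: [-3.141, 0.001, 1.159]
force: [-1.6, -4.4, 2.4]
width: -0.3
gripper_force: 2.0
```

```bash
python3 - <<'E'
from h import *
s=ctrl.read_state(); print(s['force'],s['tool_rot']); p=s['eef_pos'][:2]-C; c,q=np.cos(-.417),np.sin(-.417); print('jig xy',c*p[0]+q*p[1],-q*p[0]+c*p[1],s['eef_pos'][2])
E
```

```text
[-1.62690264 -4.35771813  2.3830568 ] [-3.14087259e+00  1.05523729e-03  1.15921043e+00]
jig xy -0.4932740041841335 -72.85889743520622 97.30266669004467
```

{"method": "send_rows", "body": {
  "rows": [
    [[0.1, 0, 0, 0, 0, 0], [0.2, 0, 0, 0, 0, 0], [0.2, 0, 0, 0, 0, 0]]
  ]
}}

```text
clock: 31.95
eef_pos: [488.8, 29.7, 97.3]
tool_rot: [-3.14, 0.003, 1.157]
force: [-3.0, -7.0, 3.9]
width: -0.1
gripper_force: 4.3
```

{"method": "send_rows", "body": {
  "rows": [
    [[0.1, 0, 0, 0, 0, 0], [0.2, 0, 0, 0, 0, 0], [0.2, 0, 0, 0, 0, 0]]
  ]
}}

```text
clock: 32.25
eef_pos: [488.9, 29.9, 97.3]
tool_rot: [-3.14, 0.005, 1.156]
force: [-4.4, -12.6, 5.7]
width: -0.1
gripper_force: 6.4
```

The tip is against a hard stop with the force rising, so the bar is home. I retreat and check.

{"method": "send_rows", "body": {
  "rows": [
    [[-0.4, 0, 0, 0, 0, 0], [-1.0, 0, 0, 0, 0, 0], [-2.0, 0, 0, 0, 0, 0], [-3.0, 0, 0, 0, 0, 0], [-3.0, 0, -2, 0, 0, 0], [-3.0, 0, -5, 0, 0, 0], [-3.0, 0, -8, 0, 0, 0], [-3.0, 0, -11, 0, 0, 0], [-3.0, 0, -14, 0, 0, 0], [-3.0, 0, -15, 0, 0, 0]]
  ]
}}

```text
clock: 33.25
eef_pos: [479.7, 5.7, 249.8]
tool_rot: [3.138, -0.002, 1.159]
force: [1.0, -0.5, 0.0]
width: 0.2
gripper_force: 0.0
```

{"method": "send_rows", "body": {
  "rows": [
    [[-1, 0, 0, 0, 0, 0], [-2, 0, 0, 0, 0, 0], [-2, 0, 0, 0, 0, 0], [-2, 0, 0, 0, 0, 0]]
  ]
}}

```text
clock: 33.65
eef_pos: [470.0, -12.7, 246.3]
tool_rot: [-3.139, 0.001, 1.158]
force: [0.6, -0.8, 0.3]
width: -0.2
gripper_force: 0.0
```

```bash
python3 - <<'E'
from h import *
s=ctrl.read_state(); print(s['eef_pos'],s['force']); knob('w12',720)
im=ctrl.get_image('wrist');u=wproj(im,s,W([*C,-.417],[(-15,-61,44),(15,-61,44),(0,26.5,64),(0,60,34)]));print(u.round(0))
cv2.imwrite('pics/c12.png',cv2.resize(cv2.imread('pics/w12.png')[20:300,90:460],None,fx=2.1,fy=2.1,interpolation=cv2.INTER_CUBIC)); print((u-[90,20])*2.1)
E
```

```text
[469.97173044 -12.71170142 246.27270635] [ 0.61757692 -0.81045888  0.29665531]
mark deg 2.3 n 36 centre [518.2  95.5]
[[262. 134.]
 [298. 135.]
 [280.  26.]
 [280.   0.]]
[[360.79240082 240.30873536]
 [436.61719117 240.69649602]
 [399.90497401  11.56592517]
 [399.81629668 -41.65182084]]
```

View pics/c12.png

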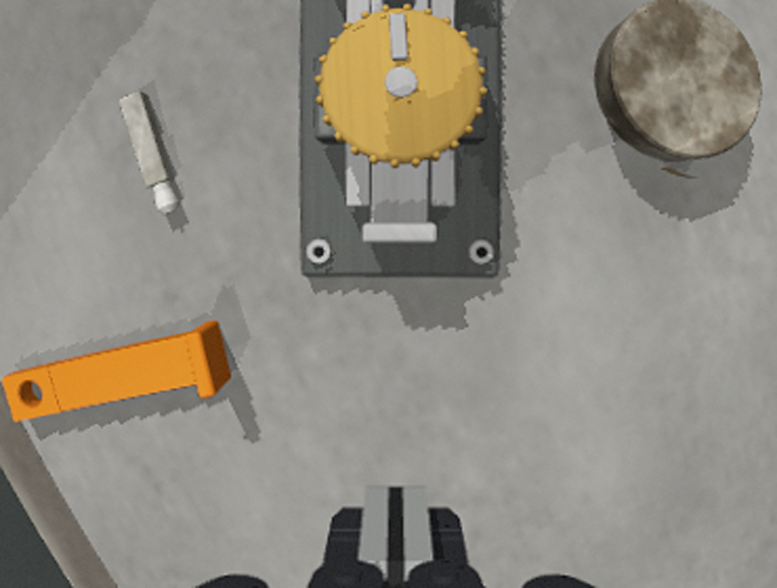

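The plate edge at (400,241) matches the predicted home position (399,240). The mark at (398,35) points at the end block, and the tools have not moved. I hand in.

```bash
python3 -c "
from cell import ctrl
print(ctrl.finish_job())"
```

```text
the job is handed in; nothing more can be done
None
```

The thumbscrew was loosened two full turns (mark back within about 2° of the end block), the stop bar was pushed home against the end block, the arm was clear of everything, and the job was handed in at about 34 s.

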